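# Aim the lamp and hold the amber filter in its beam

## Task

On the light bench, first take the lamp by its red ball and turn it so that it points straight at the slotted filter holder, with the lamp level. Then take the amber filter by its handle out of the rack, pass it down through the slot in the top of the holder until its amber disc sits in the middle of the window (the white line on the filter is then level with the top of the slot), and finish still holding it there, hanging freely in the slot without leaning hard on the holder. Leave the other two filters, the brown bottle and the white jar where they stand.

Things in the scene. Friction and masses are not known exactly. Their poses are not given: they have to be found in the camera images.
- bench: Light bench, fixed: aluminium base plate 110 x 370 x 12 mm with, in a row along its y, the white detector (60 x 35 mm, 102 mm high, at y = -105 mm), the grey filter holder (90 x 50 mm, 120 mm high, at y = 0) and the lamp (at y = +180 mm). Origin on the work surface straight under the middle of the holder's slot; z up, y along the light path towards the lamp, x along the slot's length.
- slot_mouth (a point): Middle of the slot at the holder's top face, 120 mm above the work surface; axes as the bench. The top is a 20 mm thick plate with a vertical through slot 52 (x) x 8 (y) mm with 3 mm bevelled lips; below it the holder is hollow, 70 x 35 mm, down to the base plate.
- window (a point): Middle of the holder's square window (40 mm, one on each y face), on the light path, straight below the slot mouth, 75 mm above the work surface; axes as the bench. The amber disc must be held here.
- lamp_pivot (a point): Fixed point where the lamp's vertical swivel axis and level tilt axis cross, on the bench at x = 0, y = +180 mm, 75 mm above the work surface; axes as the bench.
- lamp_swivel (a joint): Swivel angle of the lamp (rad) about the vertical through lamp_pivot, positive anticlockwise from above; range -1.3 to 1.3. 0: the lamp points straight at the holder (bench -y). Positive: its lens is swung towards bench +x and its ball towards bench -x. Stiff by friction (about 0.12 N m), stays where it is left.
- lamp_tilt (a joint): Tilt angle of the lamp (rad) about the level cross axis of its fork through lamp_pivot; range -0.35 to 0.75. 0: lamp level; positive: lens up and ball down. Stiff by friction (about 0.12 N m), stays where it is left.
- lamp_ball (a point): Centre of the lamp's red ball, 24 mm across, for turning it by hand, on an 8 mm stem rising from the lamp's rear. With both joints at 0 it lies 70 mm behind (bench +y) and 65 mm above lamp_pivot. The lamp is a black barrel 48 mm across, 48 mm ahead of and 35 mm behind the pivot, in a steel fork 68 mm wide. Axes of the lamp: x along its tilt axis, -y along its light.
- rack: White filter rack, fixed, block 212 (x) x 50 (y) x 35 (z) mm, origin under its middle; three upright pockets 53 x 9 mm in a row along x at -64, 0 and +64 mm, their floors 10 mm above the work surface.
- amber_filter: Loose, 80 g: upright black frame 50 (x) x 6 (y) x 100 (z) mm with an amber disc 34 mm across centred 30 mm above its bottom, a white line at 75 mm, and on top a grey handle block 36 x 14 x 35 mm (100 to 135 mm up) with an amber cap. Origin: middle of the bottom edge, z up. Starts in any rack pocket, x along the rack's. Let go in the slot, it drops until the handle rests on top, 25 mm too low.
- amber_disc (a point): Centre of the amber disc, 30 mm above the bottom edge of the amber filter; axes as the filter.
- green_filter: Loose filter like the amber one (same shape and size), but with a green disc and handle cap; stands in another place of the rack; a bystander.
- blue_filter: Loose filter like the amber one (same shape and size), but with a blue disc and handle cap; stands in another place of the rack; a bystander.
- reagent_bottle: Loose brown bottle with a blue cap, 56 mm across, 110 mm high, origin under its middle; a bystander.
- white_jar: Loose white jar with a grey lid, 60 mm across, 70 mm high, origin under its middle; a bystander.

How it is judged:
On the way, in this order (a step that is already met when the one before it is completed fails the run):
1. the lamp points straight at the holder and is level (value of joint lamp_swivel between -0.09 and 0.09 rad and value of joint lamp_tilt between -0.09 and 0.09 rad), for 0.2 s.
2. the amber filter is held in the slot with its disc in the middle of the window (x of amber_disc in the frame of window between -0.005 and 0.005 m and y of amber_disc in the frame of window between -0.005 and 0.005 m and z of amber_disc in the frame of window between -0.006 and 0.006 m and angle between the z axis of amber_filter and the z axis of bench, either way round below 0.1 rad and angle between the y axis of amber_filter and the y axis of bench, either way round below 0.1 rad and contact force between the fingers and amber_filter above 1 N and contact force between amber_filter and bench below 8 N), for 0.2 s.
At the end, for the whole second after the job is handed in: Lamp swivel and tilt within 0.09 rad of 0; amber disc within 5 mm sideways and 6 mm in height of the window's middle; filter in line with the slot within 0.1 rad, at rest, gripped (over 1 N), pressing on the bench under 8 N; other filters, bottle, jar within 15 mm of their starts (all of step 1 and all of step 2 and linear speed of amber_filter below 0.02 m/s and distance of each of green_filter, blue_filter, reagent_bottle, white_jar from where it was at the start of the episode below 0.015 m); the arm keeps its last pose, push and grip.
It fails at once if the green filter was disturbed (distance of green_filter from where it was at the start of the episode above 0.03 m or angle between green_filter's own z axis and vertical above 0.5 rad).
It fails at once if the blue filter was disturbed (distance of blue_filter from where it was at the start of the episode above 0.03 m or angle between blue_filter's own z axis and vertical above 0.5 rad).
It fails at once if the brown bottle was disturbed (distance of reagent_bottle from where it was at the start of the episode above 0.03 m or angle between reagent_bottle's own z axis and vertical above 0.5 rad).
It fails at once if the white jar was disturbed (distance of white_jar from where it was at the start of the episode above 0.03 m or angle between white_jar's own z axis and vertical above 0.5 rad).
It also fails if it takes over 58 s, if anything falls off the work surface, if the arm or the gripper's body presses on something with over 40 N, if the wrist force passes 120 N, or if a joint passes its speed limit or range.

## Robot

A 7-joint arm with a two-finger parallel gripper is mounted at the origin on the work surface. World frame = base frame: x ahead of the robot, y to its left, z up, the work surface at z = 0. Lengths are in m, angles in rad, forces in N, time in s.
With the tool pointing down it reaches from about 0.425 to 0.875 m from the base axis. Payload 9.9 kg.
Tool frame: the origin (TCP) lies midway between the tips of the shut fingers; the grasp point (between the pads) lies 19 mm behind it (arm.grip_point_offset is the distance from the TCP to the grasp point, in m); z points along the fingers, y is the line along which they close (so a half turn about z gives the same grasp; the last joint's range is limited). The gripper opens to 85 mm and grips with 20 to 120 N. Pads are 22 mm wide; open, the fingers measure 114 mm over their backs; the gripper's body (76 mm by 85 mm) begins 54 mm behind the grasp point. The pads swing forward as they close: fully open they stand 13 mm farther back than shut.
Start: joints at [1.087, 0.576, 0.025, 1.437, -0.015, 1.129, -0.057], TCP at [0.263, -0.622, 0.231] pointing down, gripper open.
Joint ranges: [-2.76, 2.76], [-0.34, 2.15], [-1.52, 1.57], [0.19, 2.46], [-1.09, 4.23], [0.17, 1.99], [-2.82, 2.82]. Speed limits (rad/s): [2.22, 2.22, 3.01, 3.01, 3.14, 3.14, 3.14].

## Interface

Orientations are given as a unit quaternion [x, y, z, w].
In Python, from plant import arm, eyes gives the robot as it stands. The module is installed in compiled form; this text tells all that it offers.
- The arm moves only by the tool arm_command, never from a script. Its argument "steps" is text: rows parted by semicolons, each of 7 numbers parted by spaces: the turn, a rotation vector about the tool's x, y, z in rad, then the shift along the tool's x, y, z in units of 40 mm (1.0 is 40 mm), then the finger opening in mm, from 0 to 85.4. In form: ax ay az x y z fingers; .... A call has 1 to 5 rows; each row shifts and turns the commanded pose from where the row before left it, along the tool's axes as they then stand; what a row does not reach is not made up. A row lasts 1/12 s, in which the tool goes at most 41.7 mm and 7.16 degrees, less where a joint would pass 70% of its speed; a pose out of reach is approached as far as the arm can. A call is refused whole if a number of a shift passes 1 or a number of a turn 0.125, either way. A call with a gripper value outside its range is refused whole. The fingers move at their own pace and stop on an object; the grip force is fixed at half the most. Time passes only in rows, so rows that do not move let the fingers close. It gives the time, the measured TCP pose, the force, the opening and the grip force at its end, in the units of the state.
- arm.state(): the state, without advancing time (a new reading comes with each control period).
- eyes.capture(name): name is "scene" or "top"; returns (picture, depth): 400x640x3 uint8, red, green, blue; 400x640 float32, m along the optical axis (not along the pixel's ray), 0 where there is no reading.
- eyes.calibration(name): a dict with "fx", "fy", "cx", "cy" (pixels), "rvec" (rotation vector, rad) and "tvec" (3), from world to camera coordinates, as OpenCV has them. Camera axes: x right, y down, z forward; pixel columns grow to the right and rows downward; lengths in m; the calibration is good to about 2 mm. A picture is of the moment at which its call begins. calibration takes no time and is no camera call.
- arm.job_done(): hands the job in; it is judged then, once.
The state is a dict: "clock": time; "joint_positions": joint angles; "qvel": joint speeds; "joint_efforts": joint torques, N m; "position": TCP position; "eef_rot": TCP orientation; "force": force on the tool from outside, world axes, zero at the start; "moment": the same for the moment, N m; "gripper_width": opening from 0.0 (shut) to 1.0 (fully open); "gripper_force": force on a finger pad.
Only numpy, scipy, OpenCV 4.12 (cv2) and the standard library are available. Lean on these libraries where they do the work, as an engineer would, in place of code of your own. Each camera call takes 0.05 s, during which the arm holds its last target. There are 200 camera calls.

## Working session

There is one attempt and no reset: what is moved stays moved. The work goes in short steps, Python scripts to look and compute and a tool call to move; the robot and the scene stay as the last step left them, time stands still between calls to the robot, and variables do not carry over. Pictures are saved under pics/ and viewed, at most 10 in all, crops included, and the job is handed in when it is done.

Besides the shell and the picture viewer there is one more tool, called after ">>>" as a command line: name --argument value ..., lists and objects as JSON in quotes. arm_command: Moves the arm, as the interface text tells. Its arguments: {"type":"object","properties":{"steps":{"type":"string"}},"required":["steps"]}

```bash
mkdir -p pics; cat > h.py <<'E'
import numpy as np, cv2
from plant import arm, eyes
def cam(n):
    c=eyes.calibration(n); K=np.array([[c['fx'],0,c['cx']],[0,c['fy'],c['cy']],[0,0,1.]])
    return K,cv2.Rodrigues(np.array(c['rvec'],float))[0],np.array(c['tvec'],float).ravel()
def cloud(n,d):
    K,R,t=cam(n); v,u=np.indices(d.shape)
    p=np.stack([(u-K[0,2])/K[0,0]*d,(v-K[1,2])/K[1,1]*d,d],-1)
    return (p-t)@R
def shot(n,f=None):
    im,d=eyes.capture(n)
    if f: cv2.imwrite('pics/'+f,im[...,::-1])
    return im,d,cloud(n,d)
E
python3 - <<'E'
from h import *
for n in('scene','top'):
    im,d,P=shot(n,n+'0.png'); np.savez(n+'0.npz',im=im,d=d,P=P)
    K,R,t=cam(n); print(n,-R.T@t, R[2],K[0,0])
print(arm.state(),arm.grip_point_offset)
E
```

```text
scene [ 1.67289671 -0.47995262  0.78979553] [-0.79066537  0.33684642 -0.51125606] 512.3444748514921
top [ 0.50120811 -0.01782846  0.88171232] [ 0.14147067 -0.0045886  -0.98993181] 377.3820710665119
{'clock': 0.1, 'joint_positions': array([ 1.0872242 ,  0.57645138,  0.02484306,  1.43784055, -0.01499217,
        1.12901789, -0.05652735]), 'qvel': array([ 0.00061209, -0.00062642,  0.00051259, -0.00382244, -0.00084377,
       -0.00058967,  0.0010885 ]), 'joint_efforts': array([ 5.44233568e-03, -7.67307186e+01,  2.25852124e+00, -2.86610430e+01,
        1.60849281e-02,  8.65088456e-03, -2.90370075e-06]), 'position': array([ 0.26255729, -0.6213854 ,  0.23052072]), 'eef_rot': array([ 9.80087740e-01,  1.98563428e-01, -1.92851831e-04, -7.41645081e-04]), 'force': array([-0.03681872, -0.32370499, -0.29142398]), 'moment': array([-0.03176897,  0.0313922 ,  0.01011093]), 'gripper_force': 0.0, 'gripper_width': 0.9983052993126642} 0.0187
```

View pics/scene0.png

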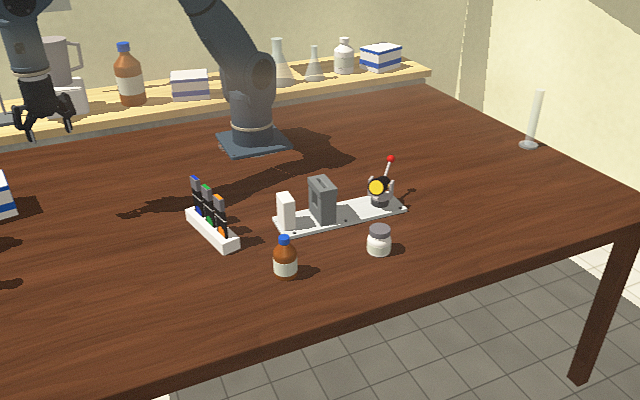

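View pics/top0.png

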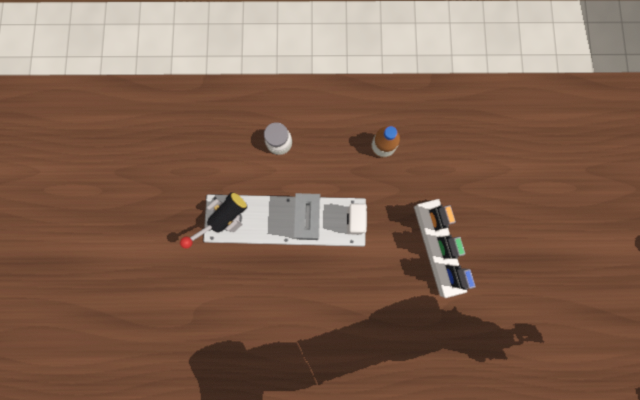

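The top view shows the holder slot at about (308,215), the lamp at (228,212), its red ball at (185,242), and the amber handle at (450,215), the end of the rack nearest the top of the picture. The bench's +y runs to image left.

```bash
cat > m.py <<'E'
from h import *
def rect(p,name):
    c,s,a=cv2.minAreaRect((p[:,:2]*1000).astype(np.float32)); print(name,len(p),np.round(c,1),np.round(s,1),round(a,2),'z',np.round(np.median(p[:,2]),4))
E
python3 - <<'E'
from m import *
z=np.load('top0.npz'); im,P=z['im'],z['P']; hsv=cv2.cvtColor(im,cv2.COLOR_RGB2HSV)
v,u=np.indices(im.shape[:2]); Z=P[...,2]
def box(a,b,c,d): return (u>=a)&(u<=b)&(v>=c)&(v<=d)
table=box(250,330,300,380)|box(50,150,100,200); print('table z',np.median(Z[table]))
b=box(195,375,185,255)
rect(P[b&(Z>.009)&(Z<.016)],'plate')
rect(P[b&box(285,330,185,250)&(Z>.115)&(Z<.125)],'holder top')
rect(P[box(335,375,195,240)&(Z>.097)&(Z<.107)],'detector')
rect(P[box(400,490,190,305)&(Z>.03)&(Z<.04)],'rack')
H,S,V=hsv[...,0],hsv[...,1],hsv[...,2]
sc=np.load('scene0.npz'); ims,Ps=sc['im'],sc['P']; hs=cv2.cvtColor(ims,cv2.COLOR_RGB2HSV)
print('rack handle tops')
for n,lo,hi in(('amber',10,22),('green',50,80),('blue',105,125)):
    m=(H>=lo)&(H<=hi)&(S>120)&(V>100)&box(400,490,190,305)&(Z>.13); rect(P[m],n)
red=((H<5)|(H>174))&(S>180)&(V>100)&box(170,205,225,260); 
def ballfit(p):
    from scipy.optimize import least_squares
    r=least_squares(lambda c:np.linalg.norm(p-c,axis=1)-.012,p.mean(0)-[0,0,.01],loss='soft_l1',f_scale=.002); print('ball',len(p),r.x,np.sqrt(r.cost*2/len(p)))
ballfit(P[red])
h=hs; r2=((h[...,0]<5)|(h[...,0]>174))&(h[...,1]>180)&(h[...,2]>100); r2[:, :380]=0; r2[:,400:]=0; r2[:150]=0;r2[170:]=0
ballfit(Ps[r2])
# ray triangulation
def ray(n,m):
    K,R,t=cam(n); c=np.argwhere(m).mean(0)[::-1]; d=R.T@np.linalg.inv(K)@[c[0],c[1],1]; return -R.T@t,d/np.linalg.norm(d)
(o1,d1),(o2,d2)=ray('top',red),ray('scene',r2)
s=np.linalg.lstsq(np.stack([d1,-d2],1),o2-o1,rcond=None)[0]; print('tri',o1+s[0]*d1,o2+s[1]*d2)
for n,bx in(('holder slot low',(298,318,195,235)),):
    m=box(*bx)&(Z<.115); rect(P[m],n); print(np.argwhere(m).mean(0))
q=P[box(265,292,120,155)&(Z>.06)]; rect(q,'jar'); q=P[box(380,400,124,142)&(Z>.1)]; rect(q,'bottle')
E
python3 -c "
import cv2;a=cv2.imread('pics/top0.png')
cv2.imwrite('pics/c1.png',cv2.resize(a[180:300,170:490],None,fx=2.5,fy=2.5,interpolation=2))"
```

```text
table z 0.00043758791612669883
plate 4775 [585.2  66.5] [369.2 110.1] 88.22 z 0.0127
holder top 993 [583.2  11.5] [50.  90.1] 88.26 z 0.1207
detector 475 [580.6 -93.8] [33.7 58.8] 89.06 z 0.1027
rack 1325 [ 519.4 -285.3] [212.   51.3] 14.19 z 0.0359
rack handle tops
amber 85 [ 535.8 -148.9] [ 28.1 269.6] 20.73 z 0.1471
green 0 [0. 0.] [0. 0.] 0.0 z nan
blue 47 [ 456.6 -299.8] [26.5  6.3] 15.1 z 0.1471
ball 54 [0.53062113 0.25550409 0.11583301] 0.000995338213872241
ball 43 [0.53006488 0.25745886 0.11399673] 0.00700138013814478
tri [0.52962061 0.25759371 0.11543776] [0.52972559 0.25784122 0.11553062]
holder slot low 95 [589.4  13. ] [10.2 58.6] 89.87 z 0.0135
[214.8        307.13684211]
jar 454 [653.9  26.6] [314.   50.9] 25.44 z 0.0708
bottle 130 [634.4 -99.7] [ 24.6 311.9] 62.52 z 0.1106
  return _methods._mean(a, axis=axis, dtype=dtype,
  ret = ret.dtype.type(ret / rcount)
```

View pics/c1.png

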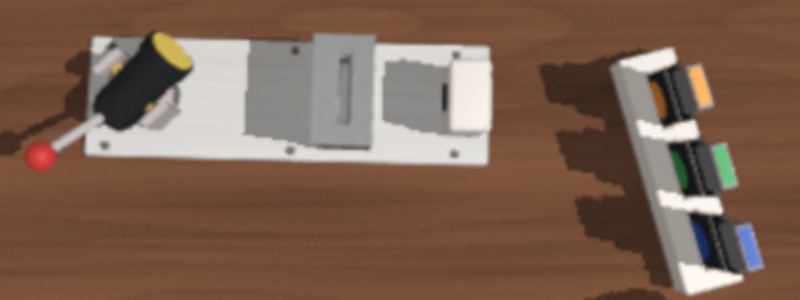

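The crop shows the lamp swung towards the bottom of the picture, slot centred in the holder top, and amber at the upper end of the rack. The bench yaw is about −1.78° with the holder at (0.583, 0.0115). The rack yaw is 14.2°. The lamp's swivel is about 0.77 and its tilt about 0.32. Next I'll write a planner that gives the row numbers.

```bash
cat > plan.py <<'E'
from h import *
from scipy.spatial.transform import Rotation as Ro
def down(psi): 
    c,s=np.cos(psi),np.sin(psi); return Ro.from_matrix(np.array([[c,s,0],[s,-c,0],[0,0,-1.]]))
def plan(ways,f,step=.95,turn=.12,start=None):
    """ways: [(x,y,z,psi)], greedy rows from the measured pose"""
    s=arm.state(); p,R=(np.array(s['position']),Ro.from_quat(s['eef_rot'])) if start is None else start
    rows=[]
    for *g,psi in ways:
        while 1:
            e=R.inv().apply(np.array(g)-p)/.04; w=(R.inv()*down(psi)).as_rotvec()
            if np.abs(e).max()<.006 and np.abs(w).max()<.002 or len(rows)>80: break
            n=max(np.linalg.norm(e)/step,np.linalg.norm(w)/turn,1); n=np.ceil(n-1e-9)
            e=np.round(e/n,2); w=np.round(w/n,3)
            rows.append(' '.join(f'{q:g}' for q in [*(w+0.),*(e+0.),f]))
            p=p+R.apply(e*.04); R=R*Ro.from_rotvec(w)
    for i in range(0,len(rows),5): print('; '.join(rows[i:i+5]))
    return p,R
def st():
    s=arm.state(); m=Ro.from_quat(s['eef_rot']).as_matrix()
    print(round(s['clock'],2),np.round(s['position'],4),'psi',round(np.arctan2(m[1,0],m[0,0]),4),'tilt',np.round(m[:2,2],4),'F',np.round(s['force'],1),'w',round(s['gripper_width'],3),'gf',round(s['gripper_force'],1),'q',np.round(s['joint_positions'],2))
E
python3 -c "
from plan import *
plan([(.45,-.38,.25,.9),(.56,0,.25,1.7),(.53,.2565,.19,2.306)],50)"
```

```text
0 0 -0.056 0.74 -0.42 -0.05 50; 0 0 -0.056 0.76 -0.37 -0.05 50; 0 0 -0.055 0.78 -0.33 -0.05 50; 0 0 -0.056 0.8 -0.29 -0.06 50; 0 0 -0.055 0.81 -0.24 -0.05 50
0 0 -0.056 0.83 -0.19 -0.06 50; 0 0 -0.055 0.84 -0.15 -0.05 50; -0.001 0 -0.056 0.84 -0.1 -0.06 50; 0 -0.001 -0.055 0.85 -0.06 -0.05 50; 0 0 -0.073 0.83 -0.34 0 50
0 0 -0.073 0.85 -0.28 0 50; 0 0 -0.073 0.87 -0.22 0 50; 0 0 -0.073 0.89 -0.15 0 50; 0 0 -0.073 0.9 -0.09 0 50; 0 0 -0.073 0.9 -0.02 0 50
0 0 -0.072 0.9 0.04 0 50; 0 0 -0.073 0.89 0.11 0 50; 0 0 -0.072 0.88 0.18 0 50; 0 0 -0.073 0.87 0.24 0 50; -0.001 0 -0.072 0.84 0.29 0 50
0 0 -0.087 0.92 0.01 0.21 50; 0 0 -0.087 0.92 0.09 0.21 50; 0 0 -0.086 0.91 0.17 0.22 50; 0 0 -0.087 0.89 0.25 0.21 50; 0 0 -0.086 0.86 0.33 0.22 50
0 0 -0.087 0.83 0.4 0.21 50; 0 0 -0.086 0.8 0.47 0.22 50
```

>>> arm_command --steps "0 0 -0.056 0.74 -0.42 -0.05 50; 0 0 -0.056 0.76 -0.37 -0.05 50; 0 0 -0.055 0.78 -0.33 -0.05 50; 0 0 -0.056 0.8 -0.29 -0.06 50; 0 0 -0.055 0.81 -0.24 -0.05 50"

```text
clock: 0.52
position: [0.3671, -0.4861, 0.2415]
eef_rot: [0.943, 0.334, -0.0, -0.0]
force: [-0.2, -0.1, -0.9]
gripper_width: 0.585
gripper_force: 0.0
```

>>> arm_command --steps "0 0 -0.056 0.83 -0.19 -0.06 50; 0 0 -0.055 0.84 -0.15 -0.05 50; 0 0 -0.056 0.84 -0.1 -0.06 50; 0 0 -0.055 0.85 -0.06 -0.05 50; 0 0 -0.073 0.83 -0.34 0 50"

```text
clock: 0.93
position: [0.4623, -0.345, 0.2504]
eef_rot: [0.883, 0.469, 0.0, 0.0]
force: [0.8, -0.1, -0.4]
gripper_width: 0.585
gripper_force: 0.0
```

>>> arm_command --steps "0 0 -0.073 0.85 -0.28 0 50; 0 0 -0.073 0.87 -0.22 0 50; 0 0 -0.073 0.89 -0.15 0 50; 0 0 -0.073 0.9 -0.09 0 50; 0 0 -0.073 0.9 -0.02 0 50"

```text
clock: 1.35
position: [0.51, -0.1712, 0.2503]
eef_rot: [0.783, 0.622, -0.0, -0.0]
force: [-0.1, 0.2, 0.1]
gripper_width: 0.586
gripper_force: 0.0
```

>>> arm_command --steps "0 0 -0.072 0.9 0.04 0 50; 0 0 -0.073 0.89 0.11 0 50; 0 0 -0.072 0.88 0.18 0 50; 0 0 -0.073 0.87 0.24 0 50; 0 0 -0.072 0.84 0.29 0 50"

```text
clock: 1.77
position: [0.5601, 0.0012, 0.2504]
eef_rot: [0.659, 0.752, -0.0, -0.0]
force: [0.5, -0.3, -0.2]
gripper_width: 0.588
gripper_force: 0.0
```

```bash
python3 -c "
from plan import *
st();plan([(.53,.2565,.18,2.306),(.53,.2565,.095,2.306)],50)"
```

```text
1.77 [0.5601 0.0012 0.2504] psi 1.7033 tilt [-0.0003 -0.0001] F [ 0.5 -0.3 -0.2] w 0.588 gf 0.0 q [ 0.21  0.41 -0.43  1.71  0.19  1.07 -0.15]
0 0 -0.075 0.8 0.01 0.22 50; 0 0 -0.075 0.8 0.07 0.22 50; 0 0 -0.075 0.79 0.13 0.22 50; 0 0 -0.076 0.78 0.19 0.22 50; 0 0 -0.075 0.76 0.25 0.22 50
0 0 -0.076 0.75 0.31 0.22 50; 0 0 -0.075 0.72 0.36 0.22 50; 0 0 -0.076 0.68 0.42 0.22 50; 0 0 0 0 0 0.71 50; 0 0 0 0 0 0.71 50
0 0 0 0 0 0.7 50
```

>>> arm_command --steps "0 0 -0.075 0.8 0.01 0.22 50; 0 0 -0.075 0.8 0.07 0.22 50; 0 0 -0.075 0.79 0.13 0.22 50; 0 0 -0.076 0.78 0.19 0.22 50; 0 0 -0.075 0.76 0.25 0.22 50"

```text
clock: 2.18
position: [0.541, 0.16, 0.2059]
eef_rot: [0.506, 0.862, -0.0, -0.0]
force: [0.0, -1.3, 0.3]
gripper_width: 0.588
gripper_force: 0.0
```

>>> arm_command --steps "0 0 -0.076 0.75 0.31 0.22 50; 0 0 -0.075 0.72 0.36 0.22 50; 0 0 -0.076 0.68 0.42 0.22 50; 0 0 0 0 0 0.71 50; 0 0 0 0 0 0.71 50"

```text
clock: 2.6
position: [0.5305, 0.2579, 0.1231]
eef_rot: [0.405, 0.914, 0.001, 0.0]
force: [1.2, 0.8, -1.0]
gripper_width: 0.586
gripper_force: 0.0
```

>>> arm_command --steps "0 0 0 0 0 0.7 50; 0 0 0 0 0 0 15; 0 0 0 0 0 0 15; 0 0 0 0 0 0 15; 0 0 0 0 0 0 15"

```text
clock: 3.02
position: [0.5314, 0.2544, 0.0967]
eef_rot: [0.408, 0.913, 0.0, 0.0]
force: [-1.1, -2.1, -2.9]
gripper_width: 0.245
gripper_force: 58.6
```

```bash
python3 -c "
from plan import *
st();shot('scene','s1.png');a=cv2.imread('pics/s1.png');cv2.imwrite('pics/c2.png',cv2.resize(a[100:240,260:440],None,fx=3,fy=3))"
```

```text
3.02 [0.5314 0.2544 0.0967] psi 2.3021 tilt [ 0.0011 -0.    ] F [-1.1 -2.1 -2.9] w 0.245 gf 58.6 q [-0.19  0.64 -0.53  1.82  0.43  0.8  -0.21]
```

View pics/c2.png

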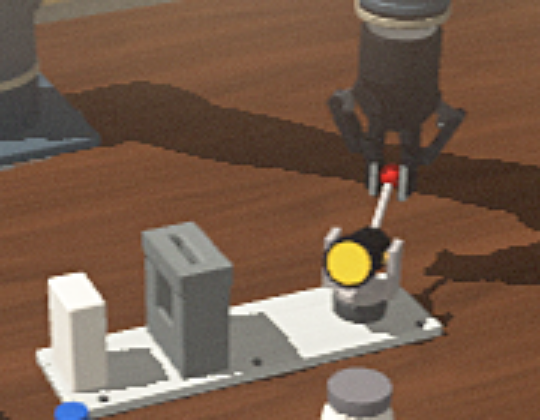

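The red ball at crop (390,175) is between the pads. I'll now move it along its arc.

```bash
cat > lamp.py <<'E'
from plan import *
YAW=-.031; PIV=np.array([.5832,.0115,.075])+.18*np.array([-np.sin(YAW),np.cos(YAW),0])
B=Ro.from_rotvec([0,0,YAW])
def ang(ball):
    b=B.inv().apply(ball-PIV); r=np.hypot(b[0],b[1]); return np.arctan2(-b[0],b[1]), np.arctan2(65,70)-np.arctan2(b[2],r), np.linalg.norm(b)
def ball(s,t):
    a=np.arctan2(65,70)-t; r=np.hypot(.07,.065); return PIV+B.apply([-np.sin(s)*r*np.cos(a),np.cos(s)*r*np.cos(a),r*np.sin(a)])
E
python3 -c "
from lamp import *
b=np.array(arm.state()['position'])+[0,0,.0187]; s,t,n=ang(b); print(s,t,n)
psi0=2.302;d=b-ball(s,t)
plan([(*(ball(s*k,t*k)+d*k-[0,0,.0187]),psi0-s*(1-k)) for k in np.linspace(1,0,11)[1:]],15,step=.6)"
```

```text
0.7697531088692234 0.3056232094440362 0.09434608591188978
0.001 0.001 0.077 -0.03 0.16 -0.07 15; 0 0 0.077 -0.04 0.17 -0.06 15; 0 0 0.077 -0.04 0.15 -0.07 15; 0 0 0.077 -0.04 0.16 -0.06 15; 0 0 0.077 -0.04 0.15 -0.06 15
0 0 0.077 -0.05 0.15 -0.06 15; 0 0 0.077 -0.04 0.14 -0.06 15; 0 0 0.077 -0.05 0.14 -0.06 15; 0 0 0.077 -0.05 0.14 -0.06 15; 0 0 0.077 -0.05 0.13 -0.05 15
```

>>> arm_command --steps "0 0 0.077 -0.03 0.16 -0.07 15; 0 0 0.077 -0.04 0.17 -0.06 15; 0 0 0.077 -0.04 0.15 -0.07 15; 0 0 0.077 -0.04 0.16 -0.06 15; 0 0 0.077 -0.04 0.15 -0.06 15"

```text
clock: 3.48
position: [0.5612, 0.2649, 0.1089]
eef_rot: [0.576, 0.817, -0.0, 0.0]
force: [-1.0, -2.3, -7.2]
gripper_width: 0.247
gripper_force: 58.8
```

>>> arm_command --steps "0 0 0.077 -0.05 0.15 -0.06 15; 0 0 0.077 -0.04 0.14 -0.06 15; 0 0 0.077 -0.05 0.14 -0.06 15; 0 0 0.077 -0.05 0.14 -0.06 15; 0 0 0.077 -0.05 0.13 -0.05 15"

```text
clock: 3.9
position: [0.5899, 0.2613, 0.1203]
eef_rot: [0.722, 0.692, -0.0, -0.0]
force: [-2.0, -1.3, -7.6]
gripper_width: 0.246
gripper_force: 58.8
```

>>> arm_command --steps "0 0 0 0 0 0 15; 0 0 0 0 0 0 15"

```text
clock: 4.07
position: [0.5903, 0.2613, 0.1203]
eef_rot: [0.72, 0.694, 0.0, 0.0]
force: [-0.3, -2.1, -3.1]
gripper_width: 0.242
gripper_force: 59.2
```

```bash
python3 -c "
from lamp import *
st();print(ang(np.array(arm.state()['position'])+[0,0,.0187]),ball(0,0))
plan([(*(ball(0,0)-[0,0,.0187]),-.031+np.pi/2)],15)
shot('top','t1.png');shot('scene','s2.png');a=cv2.imread('pics/s2.png')[100:240,260:440];b=cv2.imread('pics/t1.png')[160:300,160:340];cv2.imwrite('pics/c3.png',cv2.resize(np.hstack([a,b]),None,fx=2.2,fy=2.2))"
```

```text
4.07 [0.5903 0.2613 0.1203] psi 1.5343 tilt [ 0.0003 -0.0002] F [-0.3 -2.1 -3.1] w 0.242 gf 59.2 q [-0.3   0.65 -0.32  1.64  0.25  0.89 -0.75]
(np.float64(0.009652213239540536), np.float64(0.00726482206668877), np.float64(0.09473678646833096)) [0.59094876 0.26137988 0.14      ]
0 0 -0.005 0 0.02 -0.03 15
```

View pics/c3.png

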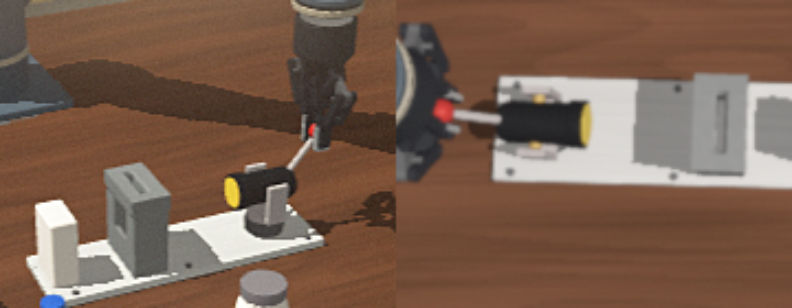

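The lamp now lines up with the bench, and it looks level. I'll release it, rise and measure.

>>> arm_command --steps "0 0 0 0 0 0 50; 0 0 0 0 0 0 50; 0 0 0 0 0 0 50; 0 0 0 0 0 0 50; 0 0 0 0 0 -0.5 50"

```text
clock: 4.58
position: [0.5887, 0.2609, 0.1368]
eef_rot: [0.72, 0.694, -0.002, -0.001]
force: [0.2, -0.4, -0.1]
gripper_width: 0.585
gripper_force: 0.0
```

>>> arm_command --steps "0 0 0 0 0 -0.9 50; 0 0 0 0 0 -0.9 50; 0 0 0 0 0 -0.9 50; 0 0 0 0.8 0 -0.4 50; 0 0 0 0.8 0 0 50"

```text
clock: 5.0
position: [0.5955, 0.3255, 0.2698]
eef_rot: [0.722, 0.692, 0.004, 0.002]
force: [-0.5, 0.6, 0.9]
gripper_width: 0.586
gripper_force: 0.0
```

```bash
cat > see.py <<'E'
from lamp import *
from m import rect
def redray(n,bx):
    im,d,P=shot(n); h=cv2.cvtColor(im,cv2.COLOR_RGB2HSV); m=((h[...,0]<5)|(h[...,0]>174))&(h[...,1]>180)&(h[...,2]>100)
    k=np.zeros_like(m); k[bx[2]:bx[3],bx[0]:bx[1]]=1; m&=k
    K,R,t=cam(n); c=np.argwhere(m).mean(0)[::-1]; v=R.T@np.linalg.inv(K)@[*c,1]; print(n,m.sum(),c); return -R.T@t,v,im,P
E
python3 -c "
from see import *
st()
o1,d1,im,P=redray('top',(160,230,180,270)); o2,d2,ims,Ps=redray('scene',(340,420,120,190))
s=np.linalg.lstsq(np.stack([d1,-d2],1),o2-o1,rcond=None)[0]; b=(o1+s[0]*d1+o2+s[1]*d2)/2; print(b,np.linalg.norm(o1+s[0]*d1-o2-s[1]*d2),ang(b))
H,S,V=cv2.split(cv2.cvtColor(im,cv2.COLOR_RGB2HSV))
q=P[185:245,200:262].reshape(-1,3); i=im[185:245,200:262].reshape(-1,3).max(1)<60
q=q[i&(q[:,2]>.085)]; rect(q,'barrel')
q=B.inv().apply(q-PIV); q=q[abs(q[:,0])<.006]; print('barrel slope',np.polyfit(q[:,1],q[:,2],1))
"
```

```text
5.0 [0.5955 0.3255 0.2698] psi 1.5287 tilt [0.0082 0.0037] F [-0.5  0.6  0.9] w 0.586 gf 0.0 q [-0.37  0.56 -0.35  1.37  0.2   1.23 -0.78]
top 57 [178.70175439 210.56140351]
scene 54 [404.2037037  159.24074074]
[0.59131078 0.26453692 0.13840032] 0.0006950821151282254 (np.float64(-0.0036081394614241513), np.float64(0.03437530419710921), np.float64(0.09681447237807357))
barrel 617 [563.5 100.3] [262.1  51.3] 73.29 z 0.0945
barrel slope [-0.04871283  0.02134522]
```

```bash
python3 -c "
from see import *
for n,bx in(('top',(195,262,180,250)),('scene',(330,420,160,220))):
    im,d,P=shot(n); k=(slice(bx[2],bx[3]),slice(bx[0],bx[1])); q=P[k].reshape(-1,3); i=im[k].reshape(-1,3).max(1)<70
    q=B.inv().apply(q-PIV); q=q[i&(abs(q[:,0])<.03)&(q[:,1]>-.044)&(q[:,1]<.03)&(abs(q[:,2])<.035)]
    from scipy.optimize import least_squares
    # cylinder of radius 24 mm through about the pivot: axis offset and direction
    f=lambda a:np.hypot(q[:,0]-a[0]-a[1]*q[:,1],(q[:,2]-a[2]-a[3]*q[:,1]))-.024
    r=least_squares(f,[0,0,0,0],loss='soft_l1',f_scale=.002); print(n,len(q),np.round(r.x,4),np.median(abs(f(r.x))))
"
```

```text
top 635 [ 0.0005  0.014  -0.0028 -0.0494] 0.0010940363872230692
scene 274 [-0.0036 -0.0151 -0.0034 -0.0513] 0.0016762610541155472
```

Two measurements put the tilt at about +0.03 to +0.05, which is inside the limit but leaves little margin. I'll grip the ball again and lift it about 3 mm.

```bash
python3 -c "
from plan import *
s=plan([(.591,.263,.21,1.54),(.591,.263,.1197,1.54)],50);print()
plan([(.591,.2605,.1227,1.54)],15,step=.05,start=s)"
```

```text
0 0 -0.002 -0.53 0.01 0.45 50; 0 0 -0.001 -0.53 0.01 0.44 50; 0 0 -0.002 -0.54 0 0.45 50; 0 0 0 0 0 0.75 50; 0 0 0 0 0 0.75 50
0 0 0 0 0 0.75 50

0 0 0 -0.03 0 -0.04 15; 0 0 0 -0.03 0.01 -0.03 15
```

>>> arm_command --steps "0 0 -0.002 -0.53 0.01 0.45 50; 0 0 -0.001 -0.53 0.01 0.44 50; 0 0 -0.002 -0.54 0 0.45 50; 0 0 0 0 0 0.75 50; 0 0 0 0 0 0.75 50"

```text
clock: 5.62
position: [0.5923, 0.2581, 0.1498]
eef_rot: [0.72, 0.694, 0.0, 0.001]
force: [0.3, 0.1, -0.0]
gripper_width: 0.584
gripper_force: 0.0
```

>>> arm_command --steps "0 0 0 0 0 0.75 50; 0 0 0 0 0 0 50; 0 0 0 0 0 0 15; 0 0 0 0 0 0 15; 0 0 0 0 0 0 15"

```text
clock: 6.03
position: [0.5921, 0.2618, 0.1221]
eef_rot: [0.719, 0.695, 0.001, 0.0]
force: [-0.3, 0.1, -0.2]
gripper_width: 0.245
gripper_force: 58.6
```

>>> arm_command --steps "0 0 0 0 0 0 15; 0 0 0 0 0 0 15; 0 0 0 -0.03 0 -0.04 15; 0 0 0 -0.03 0 -0.04 15; 0 0 0 0 0 0 15"

```text
clock: 6.45
position: [0.5918, 0.2597, 0.1243]
eef_rot: [0.719, 0.695, 0.001, 0.0]
force: [0.5, 1.4, 2.9]
gripper_width: 0.247
gripper_force: 58.9
```

>>> arm_command --steps "0 0 0 0 0 0 50; 0 0 0 0 0 0 50; 0 0 0 0 0 0 50; 0 0 0 0 0 0 50; 0 0 0 0 0 -0.5 50"

```text
clock: 6.87
position: [0.5892, 0.258, 0.1399]
eef_rot: [0.719, 0.695, -0.003, -0.001]
force: [-0.7, -1.0, -1.1]
gripper_width: 0.589
gripper_force: 0.0
```

>>> arm_command --steps "0 0 0 0 0 -0.9 50; 0 0 0 0 0 -0.9 50; 0 0 0 0 0 -0.9 50; 0 0 0 0.8 0 -0.4 50; 0 0 0 0.8 0 0 50"

```text
clock: 7.28
position: [0.5957, 0.3227, 0.2729]
eef_rot: [0.72, 0.694, 0.004, 0.001]
force: [1.4, 0.7, -1.0]
gripper_width: 0.587
gripper_force: 0.0
```

```bash
cat > chk.py <<'E'
from see import *
from scipy.optimize import least_squares
st()
o1,d1,im,P=redray('top',(160,230,180,270)); o2,d2,ims,Ps=redray('scene',(340,420,120,190))
s=np.linalg.lstsq(np.stack([d1,-d2],1),o2-o1,rcond=None)[0]; b=(o1+s[0]*d1+o2+s[1]*d2)/2; print(b,np.round(ang(b),4))
for im,P,bx in((im,P,(195,262,180,250)),(ims,Ps,(330,420,160,220))):
    k=(slice(bx[2],bx[3]),slice(bx[0],bx[1])); q=P[k].reshape(-1,3); i=im[k].reshape(-1,3).max(1)<70
    q=B.inv().apply(q-PIV); q=q[i&(abs(q[:,0])<.03)&(q[:,1]>-.044)&(q[:,1]<.03)&(abs(q[:,2])<.035)]
    f=lambda a:np.hypot(q[:,0]-a[0]-a[1]*q[:,1],(q[:,2]-a[2]-a[3]*q[:,1]))-.024
    r=least_squares(f,[0,0,0,0],loss='soft_l1',f_scale=.002); print(len(q),np.round(r.x,4))
E
python3 chk.py
```

```text
7.28 [0.5957 0.3227 0.2729] psi 1.5331 tilt [0.0072 0.0028] F [ 1.4  0.7 -1. ] w 0.587 gf 0.0 q [-0.37  0.56 -0.35  1.36  0.2   1.24 -0.77]
top 58 [179.37931034 209.81034483]
scene 53 [403.81132075 158.67924528]
[0.59246874 0.26224272 0.14116602] [-0.021  -0.0023  0.097 ]
632 [ 0.0006  0.0452 -0.0027 -0.017 ]
278 [-0.0039  0.0158 -0.0031 -0.0156]
```

The lamp is now within about 0.03 rad on both joints. Next I'll measure the filters.

```bash
python3 -c "
from see import *
z=np.load('top0.npz');P=z['P'].reshape(-1,3);im=z['im'].reshape(-1,3)
c=np.array([.5194,-.2853]); e=np.array([np.cos(.2477),np.sin(.2477)])
for k in(-1,0,1):
    g=c+.064*k*e; q=P[(np.hypot(*(P[:,:2]-g).T)<.03)&(P[:,2]>.142)&(P[:,2]<.152)]; print(g); rect(q,k)
z=np.load('scene0.npz');P=z['P'].reshape(-1,3);g=c+.064*e
q=P[(np.hypot(*(P[:,:2]-g).T)<.03)&(P[:,2]>.11)&(P[:,2]<.15)];print(q[:,2].max());rect(q,'scene handle')
q=P[(np.hypot(*(P[:,:2]-g).T)<.03)&(P[:,2]>.142)&(P[:,2]<.15)];rect(q,'scene cap')
plan([(.59,.0,.26,.9),(.581,-.27,.24,.248)],60)
"
```

```text
[ 0.45735335 -0.30099119]
-1 144 [ 457.  -300.5] [35.8 14.3] 14.05 z 0.1463
[ 0.5194 -0.2853]
0 141 [ 519.2 -284.9] [36.  14.2] 15.57 z 0.1464
[ 0.58144665 -0.26960881]
1 135 [ 581.1 -269. ] [35.7 14.3] 15.6 z 0.1464
0.1477292892582531
scene handle 163 [ 582.2 -268.7] [41.6 17.2] 14.27 z 0.1331
scene cap 47 [ 582.3 -268. ] [39.4 15. ] 9.02 z 0.1446
0 -0.001 0.072 -0.92 0.02 0.02 60; 0 0 0.072 -0.91 0.09 0.02 60; 0 -0.001 0.071 -0.9 0.15 0.02 60; 0 0 0.072 -0.89 0.22 0.02 60; 0 -0.001 0.071 -0.87 0.28 0.02 60
0 0 0.072 -0.85 0.34 0.02 60; -0.001 0 0.071 -0.83 0.4 0.02 60; 0 -0.001 0.072 -0.79 0.45 0.02 60; -0.001 0 0.071 -0.76 0.52 0.02 60; 0 0 0.082 -0.68 0.5 0.06 60
0 0 0.081 -0.64 0.56 0.06 60; 0 0 0.082 -0.59 0.6 0.06 60; 0 0 0.081 -0.54 0.65 0.06 60; 0 0 0.082 -0.48 0.69 0.06 60; 0 0 0.081 -0.42 0.73 0.07 60
0 0 0.082 -0.36 0.76 0.06 60; 0 -0.001 0.081 -0.3 0.79 0.07 60
```

>>> arm_command --steps "0 0 0.072 -0.92 0.02 0.02 60; 0 0 0.072 -0.91 0.09 0.02 60; 0 0 0.071 -0.9 0.15 0.02 60; 0 0 0.072 -0.89 0.22 0.02 60; 0 0 0.071 -0.87 0.28 0.02 60"

```text
clock: 7.8
position: [0.591, 0.1381, 0.2628]
eef_rot: [0.832, 0.555, -0.0, -0.0]
force: [1.0, -0.6, -0.1]
gripper_width: 0.7
gripper_force: 0.0
```

>>> arm_command --steps "0 0 0.072 -0.85 0.34 0.02 60; 0 0 0.071 -0.83 0.4 0.02 60; 0 0 0.072 -0.79 0.45 0.02 60; 0 0 0.071 -0.76 0.52 0.02 60; 0 0 0.082 -0.68 0.5 0.06 60"

```text
clock: 8.22
position: [0.588, -0.0429, 0.2576]
eef_rot: [0.92, 0.393, -0.0, 0.0]
force: [0.4, -0.3, -0.5]
gripper_width: 0.698
gripper_force: 0.0
```

>>> arm_command --steps "0 0 0.081 -0.64 0.56 0.06 60; 0 0 0.082 -0.59 0.6 0.06 60; 0 0 0.081 -0.54 0.65 0.06 60; 0 0 0.082 -0.48 0.69 0.06 60; 0 0 0.081 -0.42 0.73 0.07 60"

```text
clock: 8.63
position: [0.5807, -0.2106, 0.2449]
eef_rot: [0.98, 0.199, -0.0, -0.0]
force: [0.4, 0.2, -0.2]
gripper_width: 0.702
gripper_force: 0.0
```

>>> arm_command --steps "0 0 0.082 -0.36 0.76 0.06 60; 0 0 0.081 -0.3 0.79 0.07 60; 0 0 0 0 0 0 60"

```text
clock: 8.88
position: [0.5758, -0.2849, 0.2389]
eef_rot: [0.993, 0.114, -0.002, 0.002]
force: [-0.9, -0.6, -0.2]
gripper_width: 0.701
gripper_force: 0.0
```

```bash
python3 -c "
from plan import *
st();plan([(.5813,-.2688,.2,.25),(.5813,-.2688,.112,.25)],60,step=.7)"
```

```text
8.88 [ 0.5758 -0.2849  0.2389] psi 0.2281 tilt [-0.003  -0.0044] F [-0.9 -0.6 -0.2] w 0.701 gf 0.0 q [ 0.35  0.52  0.05  1.52 -0.02  1.1  -0.94]
0.002 0.002 -0.011 0.11 -0.18 0.48 60; 0.002 0.002 -0.011 0.12 -0.18 0.49 60; 0 0 0 0 0 0.55 60; 0 0 0 0 0 0.55 60; 0 0 0 0 0 0.55 60
0 0 0 0 0 0.55 60
```

>>> arm_command --steps "0 0 0 0 0 0 60; 0 0 0 0 0 0 60; 0 0 0 0 0 0 60"

```text
clock: 9.13
position: [0.5792, -0.2747, 0.2399]
eef_rot: [0.993, 0.122, -0.0, -0.001]
force: [-0.0, -0.1, -0.5]
gripper_width: 0.704
gripper_force: 0.0
```

```bash
python3 -c "
from plan import *
st();plan([(.5813,-.2688,.2,.25),(.5813,-.2688,.112,.25)],60,step=.7)"
```

```text
9.13 [ 0.5792 -0.2747  0.2399] psi 0.2444 tilt [-0.0002  0.0012] F [-0.  -0.1 -0.5] w 0.704 gf 0.0 q [ 0.35  0.52  0.04  1.52 -0.02  1.1  -0.94]
-0.001 0 -0.003 0.04 -0.06 0.5 60; 0 0 -0.003 0.05 -0.07 0.5 60; 0 0 0 0 0 0.55 60; 0 0 0 0 0 0.55 60; 0 0 0 0 0 0.55 60
0 0 0 0 0 0.55 60
```

>>> arm_command --steps "0 0 0 0 0 0.5 60; 0 0 0 0 0 0.5 60; 0 0 0 0 0 0 60; 0 0 0 0 0 0 60; 0 0 0 0 0 0 60"

```text
clock: 9.55
position: [0.5796, -0.2757, 0.2012]
eef_rot: [0.993, 0.121, 0.001, 0.0]
force: [-0.9, -0.3, 0.3]
gripper_width: 0.701
gripper_force: 0.0
```

```bash
python3 -c "
from plan import *
st();plan([(.5813,-.2688,.18,.25),(.5813,-.2688,.112,.25)],60,step=.6)"
```

```text
9.55 [ 0.5796 -0.2757  0.2012] psi 0.2431 tilt [ 0.001  -0.0001] F [-0.9 -0.3  0.3] w 0.701 gf 0.0 q [ 0.35  0.55  0.04  1.57 -0.02  1.02 -0.94]
0 -0.001 -0.007 0.08 -0.16 0.53 60; 0 0 0 0 0 0.57 60; 0 0 0 0 0 0.56 60; 0 0 0 0 0 0.57 60
```

>>> arm_command --steps "0 0 -0.007 0.08 -0.16 0.53 60; 0 0 0 0 0 0.57 60; 0 0 0 0 0 0.56 60; 0 0 0 0 0 0 60; 0 0 0 0 0 0 60"

```text
clock: 9.97
position: [0.5806, -0.2692, 0.1343]
eef_rot: [0.992, 0.124, -0.0, -0.0]
force: [0.1, 0.5, 1.5]
gripper_width: 0.706
gripper_force: 0.0
```

```bash
python3 -c "
from plan import *
st();plan([(.5813,-.2688,.112,.25)],60,step=.6)
shot('scene','s4.png');a=cv2.imread('pics/s4.png');cv2.imwrite('pics/c4.png',cv2.resize(a[80:270,150:350],None,fx=3,fy=3))"
```

```text
9.97 [ 0.5806 -0.2692  0.1343] psi 0.2491 tilt [-0.0005  0.0003] F [0.1 0.5 1.5] w 0.706 gf 0.0 q [ 0.34  0.61  0.03  1.65 -0.02  0.87 -0.94]
0 0 -0.001 0.02 0 0.56 60
```

View pics/c4.png

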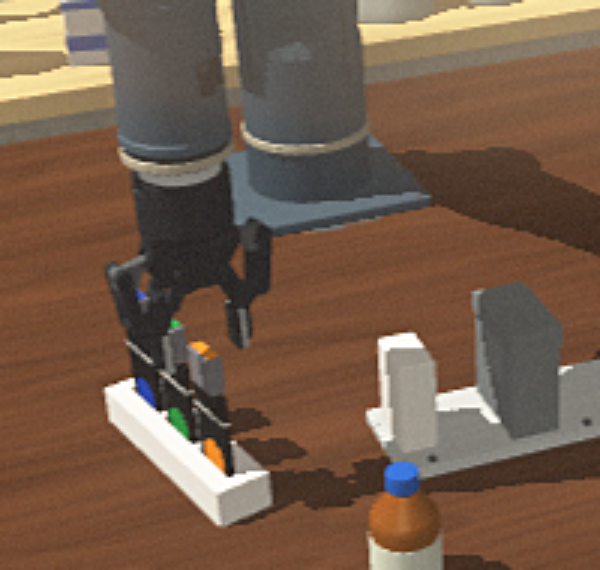

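The fingers straddle the amber handle at crop (207,365), with the green handle behind them. I'll descend and close.

>>> arm_command --steps "0 0 0 0.02 0 0.56 60; 0 0 0 0 0 0 60; 0 0 0 0 0 0 5; 0 0 0 0 0 0 5; 0 0 0 0 0 0 5"

```text
clock: 10.43
position: [0.582, -0.2695, 0.1129]
eef_rot: [0.992, 0.124, 0.001, 0.001]
force: [-1.1, 0.2, -0.2]
gripper_width: 0.283
gripper_force: 0.0
```

>>> arm_command --steps "0 0 0 0 0 0 5; 0 0 0 0 0 0 5; 0 0 0 0 0 0 5; 0 0 0 0 0 -0.4 5; 0 0 0 0 0 -0.6 5"

```text
clock: 10.85
position: [0.5803, -0.2684, 0.1502]
eef_rot: [0.992, 0.124, -0.001, -0.001]
force: [0.1, 0.5, -0.3]
gripper_width: 0.155
gripper_force: 58.4
```

```bash
python3 -c "
from plan import *
st();plan([(.5813,-.2688,.245,.25)],5,step=.7)"
```

```text
10.85 [ 0.5803 -0.2684  0.1502] psi 0.2491 tilt [-0.0031  0.0016] F [ 0.1  0.5 -0.3] w 0.155 gf 58.4 q [ 0.34  0.6   0.03  1.64 -0.02  0.91 -0.94]
-0.001 0.001 0 0 0 -0.59 5; 0 0.001 0 0.01 0 -0.59 5; -0.001 0 0 0 0.01 -0.59 5; 0 0.001 -0.001 0.01 0 -0.6 5
```

>>> arm_command --steps "0 0 0 0 0 -0.7 5; 0 0 0 0 0 -0.7 5; 0 0 0 0 0 -0.7 5; 0 0 0 0 0 -0.7 5; 0 0 0 0 0 0 5"

```text
clock: 11.27
position: [0.5833, -0.2703, 0.27]
eef_rot: [0.992, 0.124, 0.004, 0.002]
force: [1.0, -0.2, -0.2]
gripper_width: 0.154
gripper_force: 58.7
```

```bash
python3 -c "
from plan import *
st();plan([(.5832,.0115,.265,-.031)],5,step=.7)"
```

```text
11.27 [ 0.5833 -0.2703  0.27  ] psi 0.2485 tilt [ 0.0087 -0.0035] F [ 1.  -0.2 -0.2] w 0.154 gf 58.7 q [ 0.34  0.49  0.04  1.48 -0.02  1.16 -0.94]
0 -0.001 0.025 0.16 -0.62 0.01 5; 0 -0.001 0.025 0.14 -0.62 0.01 5; 0 -0.001 0.025 0.13 -0.63 0.01 5; 0.001 -0.001 0.026 0.11 -0.63 0.01 5; 0.001 -0.001 0.025 0.09 -0.63 0.01 5
0 -0.001 0.026 0.08 -0.64 0.01 5; 0.001 0 0.025 0.06 -0.64 0.01 5; 0 -0.001 0.026 0.04 -0.64 0.01 5; 0.001 0 0.025 0.03 -0.64 0.01 5; 0 -0.001 0.026 0.01 -0.64 0.01 5
0.001 0 0.025 0 -0.64 0.01 5
```

>>> arm_command --steps "0 0 0.025 0.16 -0.62 0.01 5; 0 0 0.025 0.14 -0.62 0.01 5; 0 0 0.025 0.13 -0.63 0.01 5; 0 0 0.026 0.11 -0.63 0.01 5; 0 0 0.025 0.09 -0.63 0.01 5"

```text
clock: 11.68
position: [0.581, -0.1402, 0.2614]
eef_rot: [0.998, 0.061, 0.0, -0.0]
force: [0.8, -0.5, 0.2]
gripper_width: 0.155
gripper_force: 58.6
```

>>> arm_command --steps "0 0 0.026 0.08 -0.64 0.01 5; 0 0 0.025 0.06 -0.64 0.01 5; 0 0 0.026 0.04 -0.64 0.01 5; 0 0 0.025 0.03 -0.64 0.01 5; 0 0 0.026 0.01 -0.64 0.01 5"

```text
clock: 12.1
position: [0.5806, -0.0118, 0.2595]
eef_rot: [1.0, -0.003, 0.0, -0.0]
force: [-0.2, 0.1, -1.0]
gripper_width: 0.157
gripper_force: 58.6
```

>>> arm_command --steps "0 0 0.025 0 -0.64 0.01 5; 0 0 0 0 0 0 5; 0 0 0 0 0 0 5; 0 0 0 0 0 0 5; 0 0 0 0 0 0 5"

```text
clock: 12.52
position: [0.5809, 0.0112, 0.259]
eef_rot: [1.0, -0.016, 0.0, 0.0]
force: [-0.3, 0.4, -0.3]
gripper_width: 0.156
gripper_force: 58.6
```

```bash
python3 -c "
from plan import *
st();plan([(.5832,.0115,.265,-.031)],5,step=.7)
im,d,P=shot('scene','s5.png');np.savez('s5',im=im,P=P);im,d,P=shot('top','t5.png');np.savez('t5',im=im,P=P)
a=cv2.imread('pics/s5.png');b=cv2.imread('pics/t5.png');cv2.imwrite('pics/c5.png',np.hstack([cv2.resize(a[90:240,240:390],None,fx=2.6,fy=2.6),cv2.resize(b[140:290,235:385],None,fx=2.6,fy=2.6)]))"
```

```text
12.52 [0.5809 0.0112 0.259 ] psi -0.0316 tilt [ 0.     -0.0007] F [-0.3  0.4 -0.3] w 0.156 gf 58.6 q [-0.14  0.41  0.07  1.65 -0.03  1.08 -1.67]
0.001 0 -0.001 0.06 -0.01 -0.15 5
```

View pics/c5.png

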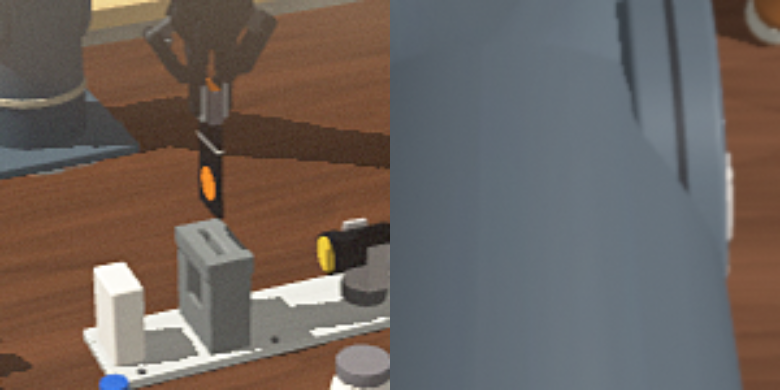

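The filter hangs right above the slot, disc at crop (208,183), and the arm blocks the top view. I'll measure the filter against the holder in the scene camera.

```bash
python3 - <<'E'
from see import *
z=np.load('s5.npz'); im,P=z['im'],z['P']; v,u=np.indices(im.shape[:2])
b=lambda q:B.inv().apply(q-np.array([.5832,.0115,0]))
Q=b(P.reshape(-1,3)).reshape(P.shape)
m=(abs(Q[...,2]-.1205)<.003)&(abs(Q[...,0])<.06)&(abs(Q[...,1])<.04)&(u<360)
rect(Q[m],'holder top, bench frame')
f=(abs(Q[...,0])<.05)&(abs(Q[...,1])<.03)&(Q[...,2]>.145)&(Q[...,2]<.25)
q=Q[f]; print('filter pts',len(q),np.percentile(q,[1,5,50,95,99],axis=0).round(4).tolist())
H,S,V=cv2.split(cv2.cvtColor(im,cv2.COLOR_RGB2HSV))
a=(H>=5)&(H<=22)&(S>170)&(V>120)&f&(Q[...,2]<.22); a=a&(u>300)&(u<335)
c=np.argwhere(a).mean(0)[::-1]; K,R,t=cam('scene'); o=b(-R.T@t); d=B.inv().apply(R.T@np.linalg.inv(K)@[*c,1])
tcp=b(np.array(arm.state()['position'])); print('tcp',tcp,'n',a.sum(),c)
k=(tcp[1]-.003-o[1])/d[1]; print('disc on -y face',o+k*d,'median depth pts',np.median(Q[a],0))
E
```

```text
holder top, bench frame 259 [1.1 0.4] [51.  92.6] 88.97 z 0.1194
filter pts 286 [[-0.0277, -0.0059, 0.1563], [-0.0254, -0.0054, 0.1605], [0.0042, -0.0036, 0.2036], [0.0227, -0.0003, 0.244], [0.0238, 0.0008, 0.2487]]
tcp [-2.21029146e-03 -2.46578939e-04  2.58987492e-01] n 54 [319.51851852 160.05555556]
disc on -y face [-0.00224601 -0.00324658  0.18575406] median depth pts [ 0.00063176 -0.00418447  0.1870619 ]
```

```bash
python3 -c "
from plan import *
plan([(.5837,.0117,.228,-.031)],5,step=.4)"
```

```text
0 0 -0.001 0.03 -0.01 0.39 5; 0 0 0 0.04 0 0.38 5
```

>>> arm_command --steps "0 0 0 0.03 -0.01 0.39 5; 0 0 0 0.04 0 0.38 5; 0 0 0 0 0 0 5; 0 0 0 0 0 0 5; 0 0 0 0 0 0 5"

```text
clock: 13.03
position: [0.5841, 0.0125, 0.2288]
eef_rot: [1.0, -0.015, 0.0, 0.0]
force: [0.8, -0.6, -1.6]
gripper_width: 0.153
gripper_force: 58.7
```

>>> arm_command --steps "0 0 0 0 0 0.1 5; 0 0 0 0 0 0.1 5; 0 0 0 0 0 0.1 5; 0 0 0 0 0 0 5"

```text
clock: 13.37
position: [0.5834, 0.013, 0.2154]
eef_rot: [1.0, -0.015, -0.001, 0.0]
force: [-0.0, 0.2, -0.8]
gripper_width: 0.157
gripper_force: 58.8
```

```bash
python3 -c "
from plan import *
st()"
```

```text
13.37 [0.5834 0.013  0.2154] psi -0.0302 tilt [-0.001 -0.   ] F [-0.   0.2 -0.8] w 0.157 gf 58.8 q [-0.14  0.45  0.06  1.71 -0.03  0.98 -1.67]
```

The bottom edge is 7 mm into the slot with no contact force. I'll keep going down.

>>> arm_command --steps "0 0 0 0 0.01 0.2 5; 0 0 0 0 0 0.2 5; 0 0 0 0 0 0.2 5; 0 0 0 0 0 0 5; 0 0 0 0 0 0 5"

```text
clock: 13.78
position: [0.5834, 0.0126, 0.1913]
eef_rot: [1.0, -0.015, -0.001, 0.0]
force: [-0.1, 0.3, -0.2]
gripper_width: 0.157
gripper_force: 58.8
```

```bash
python3 -c "
from plan import *
st();plan([(.5837,.0117,.148,-.031)],5,step=.25)"
```

```text
13.78 [0.5834 0.0126 0.1913] psi -0.0301 tilt [-0.0015 -0.0001] F [-0.1  0.3 -0.2] w 0.157 gf 58.8 q [-0.14  0.48  0.06  1.74 -0.03  0.92 -1.67]
0 0 0 0 0 0.22 5; 0 0 0 0 0.01 0.22 5; 0 0.001 0 0 0 0.21 5; 0 0 0 0 0.01 0.22 5; 0 0.001 0.001 0.01 0 0.21 5
```

Force is still near zero, so I'll finish the descent.

>>> arm_command --steps "0 0 0 0 0 0.22 5; 0 0 0 0 0 0.22 5; 0 0 0 0 0 0.21 5; 0 0 0 0 0 0.22 5; 0 0 0 0 0 0.21 5"

```text
clock: 14.2
position: [0.5837, 0.0126, 0.1478]
eef_rot: [1.0, -0.015, -0.0, 0.0]
force: [-0.2, 0.1, -0.5]
gripper_width: 0.156
gripper_force: 58.7
```

>>> arm_command --steps "0 0 0 0 0 0 5; 0 0 0 0 0 0 5; 0 0 0 0 0 0 5; 0 0 0 0 0 0 5; 0 0 0 0 0 0 5"

```text
clock: 14.62
position: [0.5841, 0.0126, 0.1494]
eef_rot: [1.0, -0.015, 0.0, -0.0]
force: [-0.0, 0.2, -0.9]
gripper_width: 0.155
gripper_force: 58.7
```

```bash
python3 -c "
from see import *
st();im,d,P=shot('scene','s6.png');cv2.imwrite('pics/c6.png',cv2.resize(im[110:250,260:440,::-1],None,fx=4,fy=4))
Q=B.inv().apply(P.reshape(-1,3)-np.array([.5837,.0117,0])).reshape(P.shape)
H,S,V=cv2.split(cv2.cvtColor(im,cv2.COLOR_RGB2HSV))
a=(S<60)&(V>150)&(abs(Q[...,0])<.035)&(abs(Q[...,1])<.02)&(Q[...,2]>.112)&(Q[...,2]<.14);print('line',a.sum(),np.median(Q[a],0))
a=(H>=5)&(H<=22)&(S>150)&(abs(Q[...,0])<.03)&(abs(Q[...,1])<.03)&(Q[...,2]>.05)&(Q[...,2]<.11);print('disc seen',a.sum(),Q[a].min(0),Q[a].max(0))
"
```

```text
14.62 [0.5841 0.0126 0.1494] psi -0.0302 tilt [0.0009 0.0001] F [-0.   0.2 -0.9] w 0.155 gf 58.7 q [-0.14  0.53  0.05  1.79 -0.04  0.83 -1.67]
line 92 [ 0.00618791 -0.0116809   0.11903103]Traceback (most recent call last):
  File "<string>", line 7, in <module>
    a=(H>=5)&(H<=22)&(S>150)&(abs(Q[...,0])<.03)&(abs(Q[...,1])<.03)&(Q[...,2]>.05)&(Q[...,2]<.11);print('disc seen',a.sum(),Q[a].min(0),Q[a].max(0))
                                                                                                                             ~~~~~~~~^^^
    return umr_minimum(a, axis, None, out, keepdims, initial, where)
ValueError: zero-size array to reduction operation minimum which has no identity
```

View pics/c6.png

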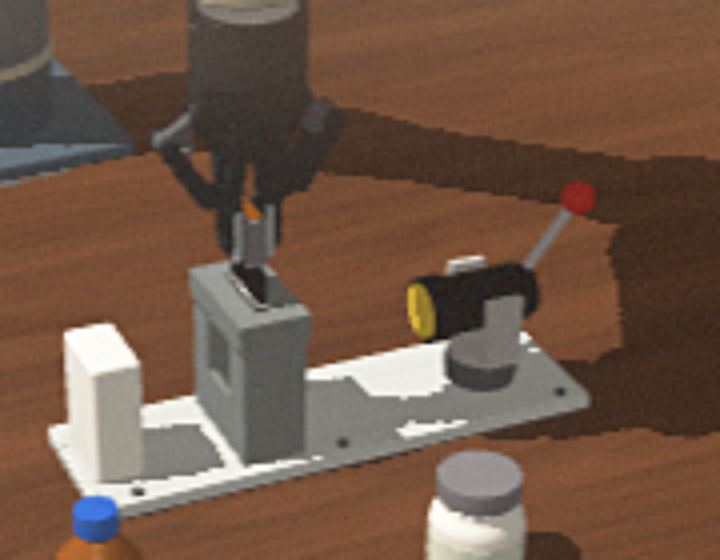

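The white line at crop (247,285) sits at the top of the slot, the filter hangs free and the lamp is level. I'll trim it down 1 mm, let it settle, check and hand in.

>>> arm_command --steps "0 0 0 0 0 0.03 5; 0 0 0 0 0 0 5; 0 0 0 0 0 0 5; 0 0 0 0 0 0 5; 0 0 0 0 0 0 5"

```text
clock: 15.08
position: [0.5838, 0.0126, 0.1477]
eef_rot: [1.0, -0.015, -0.0, -0.0]
force: [-0.6, -0.3, -0.9]
gripper_width: 0.155
gripper_force: 58.7
```

```bash
python3 -c "
from plan import *
st(); s=arm.state()
if abs(s['position'][2]-.148)<.003 and np.linalg.norm(s['force'])<5: print(arm.job_done())"
```

```text
15.08 [0.5838 0.0126 0.1477] psi -0.0302 tilt [-0.  0.] F [-0.6 -0.3 -0.9] w 0.155 gf 58.7 q [-0.14  0.53  0.05  1.79 -0.04  0.82 -1.67]
the job is handed in; nothing more can be done
None
```

I handed the job in at 15 s, with no verdict returned: the lamp measured within about 0.05 rad of straight and level, and the amber filter is held hanging freely in the slot with its white line at the slot top; I did not re-measure the bystanders at the end.

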